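# Clear the scoop, fit the grinder lid and hold it at the pulse mark

### The arm

A 6-joint arm with a two-finger parallel gripper is mounted at the origin on a cart in front of the work surface, level with it; the furniture and walls round the work are solid. World frame = base frame: x ahead of the robot, y to its left, z up, the work surface at z = 0. Lengths are in m, angles in rad, forces in N, time in s.
With the tool pointing down it reaches from about 0.25 to 0.8 m from the base axis. Payload 3.9 kg.
Tool frame: the origin (TCP) lies at the very end of the fingers, on their centre line; the grasp point (between the pads) lies 19 mm behind it (robot.hold_point_z is the distance from the TCP to the grasp point, in m); z points along the fingers, y is the line along which they close (so a half turn about z gives the same grasp; the last joint's range is limited). The gripper opens to 85 mm and grips with 20 to 120 N. Pads are 22 mm wide; open, the fingers measure 114 mm over their backs; the gripper's body (76 mm by 85 mm) begins 54 mm behind the grasp point. The pads swing forward as they close: fully open they stand 13 mm farther back than shut.
Start: joints at [-1.298, 0.26, -0.138, 1.173, 0, 1.571], TCP at [0.141, -0.506, 0.201] pointing down, gripper open.
Joint ranges: [-2.78, 2.78], [-0.83, 1.72], [-1.28, 1.37], [-1.9, 2.12], [-1.57, 1.48], [-3.14, 3.14]. Speed limits (rad/s): [2.57, 2.57, 3.14, 3.14, 3.14, 3.14].

### API

Orientations are given as a 3x3 rotation matrix whose columns are the frame's x, y, z axes.
In Python, from station import sensors, vision, finish_job, robot gives the robot as it stands.
- The arm moves only by the shell command python3 -m inch 'ROWS' [FORCE]. ROWS is JSON, a list of rows, each an object of numbers: "grip": the closure, from 0 (fully open) to 1 (shut); "dx", "dy", "dz": the shift along the tool's x, y, z in m; "ax", "ay", "az": the turn, a rotation vector about the tool's x, y, z in rad. A call has 1 to 10 rows; each row is the pose to reach, as a shift and turn from the pose commanded when the call began, along the tool's axes at that moment; what a row does not reach only later rows make up. A row lasts 1/10 s, in which the tool goes at most 50 mm and 8.59 degrees, less where a joint would pass 70% of its speed; a pose out of reach is approached as far as the arm can. A call with a gripper value outside its range is refused whole. The fingers move at their own pace and stop on an object; FORCE is the grip in N (left out, the last holds). Time passes only in rows, so rows that repeat a pose let the fingers close. It gives the time, the measured TCP pose, the force, the opening and the grip force at its end, in the units of the state.
- sensors.read_state(): the state, without advancing time (a new reading comes with each control period).
- vision.get_image(name): name is "side" or "top"; returns a dict with "img" (384x512x3 uint8, red, green, blue), "fx", "fy", "cx", "cy" (pixels), "k1" (the pictures are not rectified: a ray, as slopes to the right and down, at radius r is drawn at 1 + k1 r^2 times it, then the intrinsics apply), "T" (4x4, takes a point from camera to world coordinates). Camera axes: x right, y up, looking along -z (the intrinsics and any distortion apply to the point x, -y, -z); pixel columns grow to the right and rows downward; lengths in m; the calibration is good to about 2 mm. A picture is of the moment at which its call begins. There is no depth.
- finish_job(): hands the job in; it is judged then, once.
The state is a dict: "time_s": time; "q": joint angles; "dq": joint speeds; "joint_torque": joint torques, N m; "ee_pos": TCP position; "orientation": TCP orientation; "contact_force": force on the tool from outside, world axes, zero at the start; "torque": the same for the moment, N m; "finger_gap": opening from 0.0 (shut) to 1.0 (fully open); "finger_force": force on a finger pad.
Only numpy, scipy, OpenCV 4.12 (cv2) and the standard library are available. Lean on these libraries where they do the work, as an engineer would, in place of code of your own. Each camera call takes 0.05 s, during which the arm holds its last target. There are 200 camera calls.

### The job

Somebody left the coffee scoop lying across the mouth of the little grinder: lay it down on the desk, released and clear of the grinder. Then fit the grinder's lid fully home in its collar and turn it clockwise to pulse the beans, that is to the round dot, halfway to the lock, and never as far as the click that latches it on. Finish while still holding the lid there against its spring, and leave the other things on the desk where they stand.

Things in the scene. Friction and masses are not known exactly. Their poses are not given: they have to be found in the camera images.
- grinder: Black cordless grinder, 100 mm high, 98 mm wide, held fast to the desk by its foot. Origin: centre of its foot; z up. Raised marks on the sloping shoulder round its top, clockwise from above from each lid entry (+x and -x): one bar (entry, 0 deg), round dot (pulse, 36 deg), two bars (lock, 72 deg). Spring balls resist from 53 deg and click at 62 deg; past it the lid stays latched.
- grinder_rim (a point): Centre of the grinder's mouth at rim height, 100 mm above the desk. Bowl of 66 mm bore, 40 mm deep, with a fixed blade; the bayonet collar's lip, 6 mm thick, has two entries for the lid's lugs at the grinder's +x and -x, each 4 mm wider than the lug on either side. Axes as the grinder's.
- grinder_lid: Loose lid (steel dome, black grip), 60 mm high, 89 mm wide, about 0.13 kg, upright. Origin: centre of its underside; z up. Spigot 60 mm in diameter with lugs at +x and -x (76 mm over both, z = 6 to 10.5 mm); flange underside at z = 18 mm. Half a turn makes no difference. Home: flange on the rim, origin 82 mm above the grinder's; if the lugs miss the entries it stands 12 mm higher.
- lid_grip (a point): Middle of the lid's bar grip, 45 mm above the lid's underside: the grip is a bar along the lid's x, 58 mm long, 22 mm wide, from 28 mm (top of the dome) to 60 mm above the underside. Axes as the lid's.
- scoop: Scoop, 160 mm long, about 45 g, lying across the grinder's rim. Origin: underside of its straight beech handle, at first near the middle of the mouth; x along it to the bowl, z up. Handle 12 mm wide, 11 mm high, x = -62 to 50 mm; bowl 36 mm wide centred at x = 80 mm, hanging 14.5 mm below the handle's underside; balances near x = 20 mm.
- switch_ring (a joint): Sprung ring inside the collar that the lid's lugs push round; rad, clockwise from above positive. 0 at rest; the lugs meet it after about 6 deg of the lid's turn, then it follows the lid (dot: about 0.52, click: about 0.97, end: 1.15). Its spring resists with 0.11 N m at 0, 0.17 N m at the dot, and turns the lid back when let go.
- coffee_canister: Bystander: black round canister with a pale lid, 111 mm wide, 163 mm high. Origin: centre of its underside.
- milk_pot: Bystander: small white milk portion pot, 52 mm wide, 30 mm high. Origin: centre of its underside. But for a thin flat felt mat at the right, no unlisted thing is on the desk where x is 0.36 to 0.56 m and y is -0.5 to 0 m.
- biscuit_pack: Bystander: small red biscuit packet, 40 x 76 x 21 mm, lying flat. Origin: centre of its underside.
Mind the look-alikes: they are no part of the job. Leave any red look-alike of the grinder_lid alone.

How it is judged:
On the way, in this order (a step that is already met when the one before it is completed fails the run):
1. the scoop lies on the desk, let go, not touching the grinder (height (world z) of scoop below 0.03 m and contact force between scoop and grinder below 0.05 N and contact force between scoop and the fingers below 0.05 N and linear speed of scoop below 0.03 m/s), for 0.2 s.
2. the lid sits fully home in the collar, not yet turned far (z of grinder_lid in the frame of grinder between 0.079 and 0.085 m and horizontal distance between grinder_lid and grinder below 0.005 m and value of joint switch_ring below 0.3 rad), for 0.1 s.
At the end, for the whole second after the job is handed in: Lid fully home (3 mm in height, 5 mm sideways), turned 26 to 46 deg clockwise from its entry, switch ring at 0.34 to 0.71 rad, gripped and at rest; scoop lying on the desk, touching neither grinder nor arm; bystanders within 30 mm (z of grinder_lid in the frame of grinder between 0.079 and 0.085 m and horizontal distance between grinder_lid and grinder below 0.005 m and angle between grinder_lid's own z axis and vertical below 0.08 rad and angle between the x axis of grinder_lid and the x axis of grinder, either way round between 0.45 and 0.81 rad and value of joint switch_ring between 0.34 and 0.71 rad and contact force between the fingers and grinder_lid above 2 N and angular speed of grinder_lid below 0.1 rad/s and height (world z) of scoop below 0.03 m and contact force between scoop and grinder below 0.05 N and linear speed of scoop below 0.03 m/s and contact force between scoop and the arm below 0.05 N); the arm keeps its last pose, push and grip.
It fails at once if the lid is turned as far as the lock click (switch ring beyond 0.9 rad) (value of joint switch_ring above 0.9 rad).
It fails at once if the scoop is dropped or thrown (moves faster than 0.7 m/s with no finger on it) (linear speed of scoop above 0.7 m/s and contact force between scoop and the fingers below 0.05 N).
It fails at once if a bystander is moved more than 30 mm (distance of any of coffee_canister, milk_pot, biscuit_pack from where it was at the start of the episode above 0.03 m).
It also fails if it takes over 54 s, if anything falls off the work surface, if the arm or the gripper's body presses on something with over 40 N, if the wrist force passes 120 N, or if a joint passes its speed limit or range.

## Working session

There is one attempt and no reset: what is moved stays moved. The work goes in short steps, Python scripts to look and compute and a shell command to move; the robot and the scene stay as the last step left them, time stands still between calls to the robot, and variables do not carry over. Pictures are saved under pics/ and viewed, at most 14 in all, crops included, and the job is handed in when it is done.

```bash
ls; mkdir -p pics
cat > h.py <<'E'
import numpy as np, cv2
from station import sensors, vision, finish_job, robot
def grab(n,name):
    d=vision.get_image(n); cv2.imwrite(f'pics/{name}.png',d['img'][:,:,::-1]); np.savez(f'pics/{name}.npz',**{k:d[k] for k in d}); return d
def load(name): return dict(np.load(f'pics/{name}.npz'))
def ray(d,u,v):
    K=np.array([[d['fx'],0,d['cx']],[0,d['fy'],d['cy']],[0,0,1]],float)
    p=cv2.undistortPoints(np.array([[[u,v]]],float),K,np.array([float(d['k1']),0,0,0]))[0,0]
    T=d['T']; return T[:3,3],T[:3,:3]@np.array([p[0],-p[1],-1.])
def onz(d,u,v,z):
    o,r=ray(d,u,v); return o+r*(z-o[2])/r[2]
def proj(d,P):
    p=d['T'][:3,:3].T@(np.asarray(P)-d['T'][:3,3]); x,y=p[0]/-p[2],-p[1]/-p[2]; s=1+d['k1']*(x*x+y*y)
    return d['fx']*x*s+d['cx'],d['fy']*y*s+d['cy']
def two(d1,p1,d2,p2):
    o1,r1=ray(d1,*p1);o2,r2=ray(d2,*p2)
    s=np.linalg.lstsq(np.c_[r1,-r2],o2-o1,rcond=None)[0]; a=o1+r1*s[0];b=o2+r2*s[1]; return (a+b)/2,np.linalg.norm(a-b)
E
python3 - <<'E'
from h import *
a=grab('top','t0');b=grab('side','s0')
for d in(a,b): print(d['fx'],d['k1'],d['T'].round(3).tolist())
cv2.imwrite('pics/both.png',cv2.resize(np.vstack([a['img'],b['img']])[:,:,::-1],None,fx=.78,fy=.78))
s=sensors.read_state();print(s['time_s'],s['ee_pos'],s['orientation'])
E
```

```text
pics
371.41932089412603 0.011028385907182074 [[0.005, 0.995, -0.097, 0.462], [-1.0, 0.006, 0.01, -0.102], [0.01, 0.097, 0.995, 0.922], [0.0, 0.0, 0.0, 1.0]]
380.50958701209436 -0.08829549551630479 [[0.97, 0.096, -0.223, 0.342], [-0.241, 0.48, -0.844, -0.886], [0.026, 0.872, 0.489, 0.557], [0.0, 0.0, 0.0, 1.0]]
0.1 [ 0.14127953 -0.50492716  0.20053296] [[ 9.63015559e-01  2.69445363e-01 -4.78708633e-04]
 [ 2.69445788e-01 -9.63014009e-01  1.72800184e-03]
 [ 4.59896407e-06 -1.79307869e-03 -9.99998392e-01]]
```

View pics/t0.png

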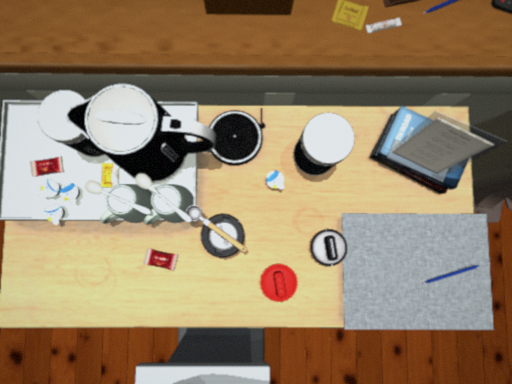

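View pics/s0.png

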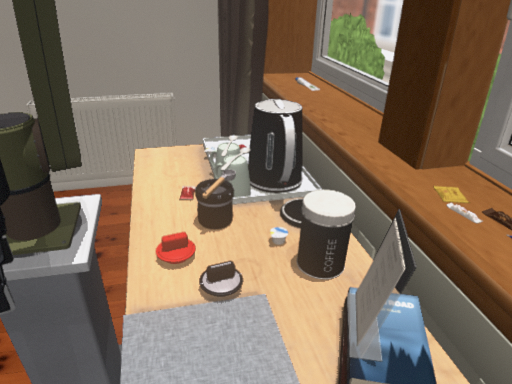

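Top view: the grinder is at (223,237), with the scoop across it from its bowl at (195,213) to the handle end at (245,252). Lid candidates are the steel dome with black grip at (328,247), the red look-alike at (279,282), the canister top at (327,137), and the round black dish at (235,137). I choose (328,247). Next, one close crop to check it.

Run:
```python
from h import *
a=load('t0');b=load('s0')
c1=cv2.resize(a['img'][195:275,180:260],(390,390),interpolation=3);c2=cv2.resize(a['img'][222:272,303:353],(390,390),interpolation=3)
c3=cv2.resize(b['img'][160:235,180:255],(390,390),interpolation=3)[:200]; c3=cv2.resize(b['img'][165:205,185:265],(390,195),interpolation=3);c4=cv2.resize(b['img'][255:305,185:265],(390,195),interpolation=3)
cv2.imwrite('pics/c0.png',np.vstack([np.hstack([c1,c2]),np.hstack([c3,c4])])[:,:,::-1])
```

```text
(no output)
```

View pics/c0.png

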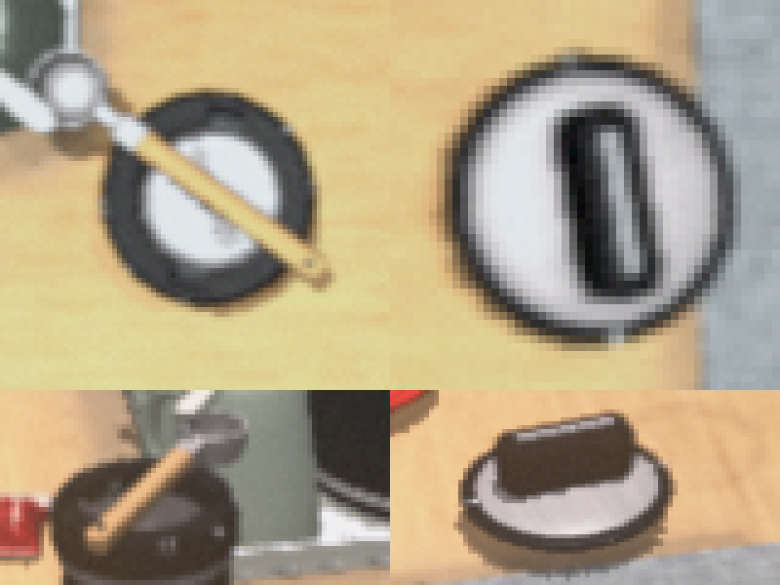

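The crop confirms the steel lid with the black bar grip, upright with lug ticks at about (325,229) and (332,265). The scoop handle crosses the mouth, and its bowl hangs close to the mugs at (194,213).

Run:
```python
from h import *
from scipy import ndimage
ims=[vision.get_image('top') for _ in range(8)]
m=np.mean([i['img'].astype(float) for i in ims],0); d=ims[0]; d['img']=m; np.savez('pics/tavg.npz',**d)
sd=[vision.get_image('side') for _ in range(4)];ms=np.mean([i['img'].astype(float) for i in sd],0);e=sd[0];e['img']=ms;np.savez('pics/savg.npz',**e)
hsv=cv2.cvtColor(m.astype(np.uint8),cv2.COLOR_RGB2HSV)
def blob(mask,u,v,R):
    k=np.zeros_like(mask);cv2.circle(k,(u,v),R,1,-1);c,_=cv2.findContours((mask*k).astype(np.uint8),0,1);return max(c,key=cv2.contourArea)
dark=(m.max(2)<95).astype(np.uint8)
c=blob(dark,223,237,26);el=cv2.fitEllipse(cv2.convexHull(c));print('grinder el',el)
for z in(.06,.085,.1): print(z,onz(d,*el[0],z).round(4), 'diam', el[1][1]*(.922-z)/371)
c=blob(dark,328,247,22);el=cv2.fitEllipse(cv2.convexHull(c));print('lid el',el)
for z in(.018,.022): print(z,onz(d,*el[0],z).round(4),'diam',el[1][0]*(.922-z)/371,el[1][1]*(.922-z)/371)
g=m.copy();k=np.zeros(g.shape[:2],np.uint8);cv2.circle(k,(329,247),14,1,-1)
gm=((g.max(2)<110)&(k>0)).astype(np.uint8);c=blob(gm,329,247,14);r=cv2.minAreaRect(c);print('grip',r)
# scoop handle: tan
hm=cv2.inRange(hsv,(8,70,110),(28,255,255)); k=np.zeros_like(hm);cv2.circle(k,(222,236),21,1,-1)
c=blob((hm>0).astype(np.uint8),222,236,19);r=cv2.minAreaRect(c);vx=cv2.fitLine(c,2,0,.01,.01).ravel();print('handle',r,vx)
p=onz(d,vx[2],vx[3],.111);q=onz(d,vx[2]-10*vx[0],vx[3]-10*vx[1],.111);w=(q-p);print(p,np.degrees(np.arctan2(w[1],w[0])))
for n,(u,v) in dict(bowl=(194.5,213),hend=(245,251)).items(): print(n,onz(d,u,v,.105).round(3))
# enhanced
x=m[195:275,183:263];E=np.clip((x-20)*4,0,255).astype(np.uint8);E=cv2.resize(E,(480,480),interpolation=cv2.INTER_CUBIC)
y=ms[165:235,180:250];F=np.clip((y-10)*4,0,255).astype(np.uint8);F=cv2.resize(F,(300,300),interpolation=cv2.INTER_CUBIC)
F=np.vstack([F,np.zeros((180,300,3),np.uint8)])
cv2.imwrite('pics/enh.png',np.hstack([E,F])[:,:,::-1])
```

```text
grinder el ((218.60589599609375, 240.0336456298828), (30.02729034423828, 41.0173225402832), 130.1833953857422)
0.06 [ 0.4495 -0.0407  0.06  ] diam 0.09530170358416207
0.085 [ 0.4498 -0.0425  0.085 ] diam 0.09253773306257965
0.1 [ 0.4501 -0.0435  0.1   ] diam 0.09087935074963018
lid el ((330.30047607421875, 247.37661743164062), (11.82632064819336, 27.58953094482422), 170.16334533691406)
0.018 [ 0.4325 -0.3079  0.018 ] diam 0.02881669505651428 0.0672262425178466
0.022 [ 0.4326 -0.307   0.022 ] diam 0.028689187556264217 0.06692878126776765
grip ((330.45947265625, 247.75674438476562), (24.659847259521484, 10.52153491973877), 80.53767395019531)
handle ((223.74325561523438, 234.45944213867188), (36.61800765991211, 6.161125183105469), 35.53767776489258) [  0.8145747    0.58005863 223.57353    234.45589   ]
[ 0.46230698 -0.05495035  0.111     ] 55.04407807807512
bowl [0.509 0.01  0.105]
hend [ 0.427 -0.102  0.105]
```

View pics/enh.png

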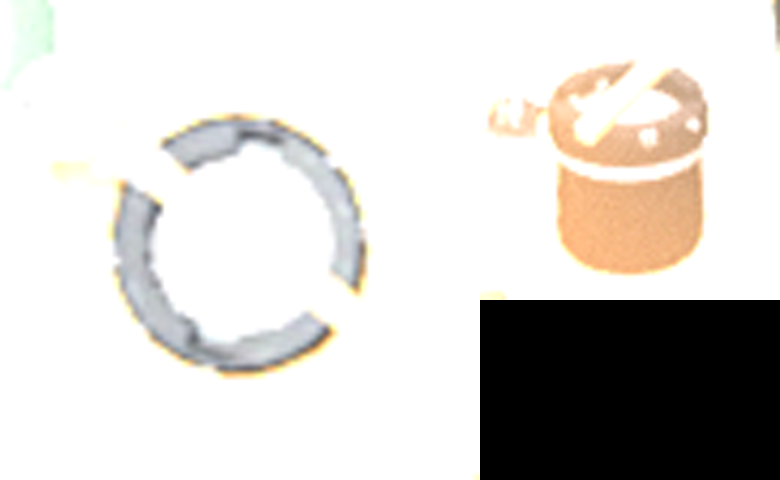

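The enhanced crop shows the two lid entries as dark notches in the collar, near (226.7,217) and (215.5,251.7) in full-image pixels. The side view shows the shoulder marks. I'll remove the scoop first and check the marks again afterwards.

```bash
cat >> h.py <<'E'
def delta(pos,yaw):
    "tool-frame shift and az to reach world pos with tool x at yaw (deg), pointing down; also levels"
    s=sensors.read_state();R=np.array(s['orientation']);c,n=np.cos(np.radians(yaw)),np.sin(np.radians(yaw))
    G=np.array([[c,n,0],[n,-c,0],[0,0,-1.]])
    print('t',s['time_s'],'ee',np.round(s['ee_pos'],4),'yaw',np.degrees(np.arctan2(R[1,0],R[0,0])).round(2),'q',np.round(s['q'],2),'F',np.round(s['contact_force'],1),'M',np.round(s['torque'],2),'gap',s['finger_gap'])
    print('d',(R.T@(np.array(pos)-s['ee_pos'])).round(4),'a',cv2.Rodrigues(R.T@G)[0].ravel().round(4))
E
python3 - <<'E'
from h import *
d=load('tavg')
for n,(u,v),z in [('lid grip',(330.46,247.76),.058),('red',(279,282),.02),('milk',(275,180),.02),('mat tl',(343,213),0),('tick1',(325.5,229.3),.02),('tick2',(331.8,265.2),.02),('en1',(226.7,217),.1),('en2',(215.5,251.7),.1),('ringc',(222.8,235.8),.09)]: print(n,onz(d,u,v,z).round(4))
delta((.465,-.051,.2),54.5)
E
```

```text
lid grip [ 0.4329 -0.2991  0.058 ]
red [ 0.35   -0.1833  0.02  ]
milk [ 0.5959 -0.1743  0.02  ]
mat tl [ 0.5169 -0.3451  0.    ]
tick1 [ 0.4759 -0.2965  0.02  ]
tick2 [ 0.3901 -0.3103  0.02  ]
en1 [ 0.5008 -0.0608  0.1   ]
en2 [ 0.4246 -0.0371  0.1   ]
ringc [ 0.4593 -0.052   0.09  ]
t 0.7 ee [ 0.1415 -0.5056  0.2013] yaw 15.63 q [-1.3   0.26 -0.14  1.17  0.    1.57] F [-0.1 -0.3  0.6] M [0.01 0.02 0.02] gap 1.0004410666283803
d [ 0.434  -0.3506  0.0013] a [ 0.      0.     -0.6784]
```

```bash
python3 -m inch '[{"grip":0.74,"dx":0.434,"dy":-0.351,"dz":0.001,"az":-0.678},{"grip":0.74,"dx":0.434,"dy":-0.351,"dz":0.001,"az":-0.678},{"grip":0.74,"dx":0.434,"dy":-0.351,"dz":0.001,"az":-0.678},{"grip":0.74,"dx":0.434,"dy":-0.351,"dz":0.001,"az":-0.678},{"grip":0.74,"dx":0.434,"dy":-0.351,"dz":0.001,"az":-0.678},{"grip":0.74,"dx":0.434,"dy":-0.351,"dz":0.001,"az":-0.678},{"grip":0.74,"dx":0.434,"dy":-0.351,"dz":0.001,"az":-0.678},{"grip":0.74,"dx":0.434,"dy":-0.351,"dz":0.001,"az":-0.678},{"grip":0.74,"dx":0.434,"dy":-0.351,"dz":0.001,"az":-0.678},{"grip":0.74,"dx":0.434,"dy":-0.351,"dz":0.001,"az":-0.678}]' 40
python3 - <<'E'
from h import *
delta((.465,-.051,.2),54.5)
E
```

```text
t 0.7 ee [ 0.1415 -0.5056  0.2013] yaw 15.63 q [-1.3   0.26 -0.14  1.17  0.    1.57] F [-0.1 -0.3  0.6] M [0.01 0.02 0.02] gap 1.0004410666283803
d [ 0.434  -0.3506  0.0013] a [ 0.      0.     -0.6784]schema error: expected keys grip, dx, dy, dz, ax, ay, az
```

```bash
python3 -m inch '[{"grip":0.74,"dx":0.434,"dy":-0.351,"dz":0.001,"ax":0,"ay":0,"az":-0.678},{"grip":0.74,"dx":0.434,"dy":-0.351,"dz":0.001,"ax":0,"ay":0,"az":-0.678},{"grip":0.74,"dx":0.434,"dy":-0.351,"dz":0.001,"ax":0,"ay":0,"az":-0.678},{"grip":0.74,"dx":0.434,"dy":-0.351,"dz":0.001,"ax":0,"ay":0,"az":-0.678},{"grip":0.74,"dx":0.434,"dy":-0.351,"dz":0.001,"ax":0,"ay":0,"az":-0.678},{"grip":0.74,"dx":0.434,"dy":-0.351,"dz":0.001,"ax":0,"ay":0,"az":-0.678},{"grip":0.74,"dx":0.434,"dy":-0.351,"dz":0.001,"ax":0,"ay":0,"az":-0.678},{"grip":0.74,"dx":0.434,"dy":-0.351,"dz":0.001,"ax":0,"ay":0,"az":-0.678},{"grip":0.74,"dx":0.434,"dy":-0.351,"dz":0.001,"ax":0,"ay":0,"az":-0.678},{"grip":0.74,"dx":0.434,"dy":-0.351,"dz":0.001,"ax":0,"ay":0,"az":-0.678}]' 40
python3 - <<'E'
from h import *
delta((.465,-.051,.2),54.5)
E
```

```text
time_s: 1.7
ee_pos: [0.4322, -0.0962, 0.2008]
orientation: [[0.581, 0.814, 0.001], [0.814, -0.581, -0.001], [0.0, 0.001, -1.0]]
contact_force: [1.1, -0.9, -0.6]
finger_gap: 0.254
finger_force: 0.0
t 1.7 ee [ 0.4322 -0.0962  0.2008] yaw 54.49 q [-0.22  0.12 -0.32  1.13 -0.    1.97] F [ 1.1 -0.9 -0.6] M [-0.02 -0.07 -0.01] gap 0.25406397183520685
d [0.0559 0.0005 0.0008] a [ 0.0012 -0.0002 -0.0001]
```

```bash
python3 -m inch '[{"grip":0.74,"dx":0.03,"dy":0,"dz":0,"ax":0,"ay":0,"az":0},{"grip":0.74,"dx":0.03,"dy":0,"dz":0,"ax":0,"ay":0,"az":0},{"grip":0.74,"dx":0.03,"dy":0,"dz":0,"ax":0,"ay":0,"az":0},{"grip":0.74,"dx":0.03,"dy":0,"dz":0,"ax":0,"ay":0,"az":0}]'
python3 - <<'E'
from h import *
grab('side','s1')
delta((.465,-.051,.13),54.5)
E
```

```text
time_s: 2.1
ee_pos: [0.4478, -0.0743, 0.2003]
orientation: [[0.582, 0.813, -0.001], [0.813, -0.582, -0.0], [-0.001, -0.0, -1.0]]
contact_force: [-0.1, 0.3, -0.6]
finger_gap: 0.262
finger_force: 0.0
t 2.15 ee [ 0.4478 -0.0745  0.2004] yaw 54.38 q [-0.16  0.14 -0.3   1.13 -0.    2.03] F [ 0.3 -0.2 -0.2] M [ 0.02  0.01 -0.05] gap 0.25676414636173134
d [0.0292 0.0003 0.0704] a [-0.0003  0.0005 -0.002 ]
```

View pics/s1.png

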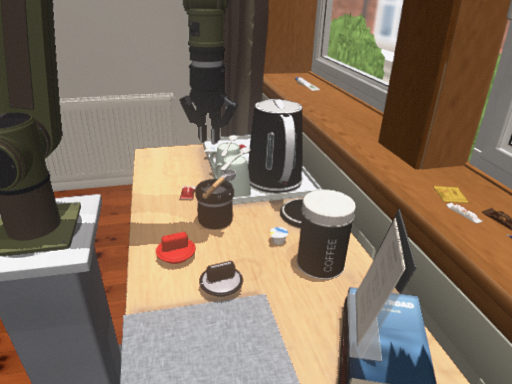

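The gripper stands above the grinder, its tips at (203,135)–(218,138), over the handle at (215,183). Going down.

```bash
python3 -m inch '[{"grip":0.74,"dx":0.029,"dy":0,"dz":0.03,"ax":0,"ay":0,"az":0},{"grip":0.74,"dx":0.029,"dy":0,"dz":0.06,"ax":0,"ay":0,"az":0},{"grip":0.74,"dx":0.029,"dy":0,"dz":0.08,"ax":0,"ay":0,"az":0},{"grip":0.74,"dx":0.029,"dy":0,"dz":0.09,"ax":0,"ay":0,"az":0},{"grip":0.74,"dx":0.029,"dy":0,"dz":0.1,"ax":0,"ay":0,"az":0},{"grip":0.74,"dx":0.029,"dy":0,"dz":0.108,"ax":0,"ay":0,"az":0},{"grip":0.74,"dx":0.029,"dy":0,"dz":0.108,"ax":0,"ay":0,"az":0}]'
python3 - <<'E'
from h import *
d=grab('top','t1');cv2.imwrite('pics/t1c.png',cv2.resize(d['img'][180:280,170:290],None,fx=5,fy=5,interpolation=2)[:,:,::-1])
delta((.465,-.051,.092),54.5)
E
```

```text
time_s: 2.85
ee_pos: [0.465, -0.0504, 0.092]
orientation: [[0.582, 0.813, -0.001], [0.813, -0.582, 0.0], [-0.0, -0.001, -1.0]]
contact_force: [-0.6, -0.2, 0.2]
finger_gap: 0.26
finger_force: 0.0
t 2.9 ee [ 0.4654 -0.0503  0.0925] yaw 54.45 q [-0.11  0.24 -0.47  0.86 -0.    2.08] F [ 0.9 -0.7 -0.5] M [-0.01  0.01 -0.05] gap 0.2592290581578316
d [-0.0008  0.0001  0.0005] a [ 0.0001 -0.     -0.0009]
```

No contact force, so I close and lift.

```bash
python3 -m inch '[{"grip":1,"dx":0,"dy":0,"dz":0,"ax":0,"ay":0,"az":0},{"grip":1,"dx":0,"dy":0,"dz":0,"ax":0,"ay":0,"az":0},{"grip":1,"dx":0,"dy":0,"dz":0,"ax":0,"ay":0,"az":0},{"grip":1,"dx":0,"dy":0,"dz":0,"ax":0,"ay":0,"az":0},{"grip":1,"dx":0,"dy":0,"dz":0,"ax":0,"ay":0,"az":0},{"grip":1,"dx":0,"dy":0,"dz":-0.01,"ax":0,"ay":0,"az":0},{"grip":1,"dx":0,"dy":0,"dz":-0.03,"ax":0,"ay":0,"az":0},{"grip":1,"dx":0,"dy":0,"dz":-0.06,"ax":0,"ay":0,"az":0},{"grip":1,"dx":0,"dy":0,"dz":-0.08,"ax":0,"ay":0,"az":0},{"grip":1,"dx":0,"dy":0,"dz":-0.08,"ax":0,"ay":0,"az":0}]' 40
python3 - <<'E'
from h import *
d=grab('top','t2');e=grab('side','s2')
cv2.imwrite('pics/v2.png',np.hstack([cv2.resize(d['img'][170:290,160:290],(390,360),interpolation=2),cv2.resize(e['img'][70:240,130:310],(381,360))])[:,:,::-1])
delta((.46,-.43,.16),0)
E
```

```text
time_s: 3.9
ee_pos: [0.468, -0.0503, 0.1759]
orientation: [[0.581, 0.814, 0.007], [0.814, -0.581, -0.001], [0.003, 0.006, -1.0]]
contact_force: [0.8, 0.2, -0.4]
finger_gap: -0.001
finger_force: 0.0
t 4.0 ee [ 0.4658 -0.0501  0.1729] yaw 54.48 q [-0.11  0.18 -0.32  1.07 -0.    2.08] F [0.4 0.6 0.4] M [0.02 0.01 0.03] gap -0.0008838010432941067
d [-0.3126  0.216   0.0129] a [ 8.000e-04 -1.100e-03  9.508e-01]
```

View pics/v2.png

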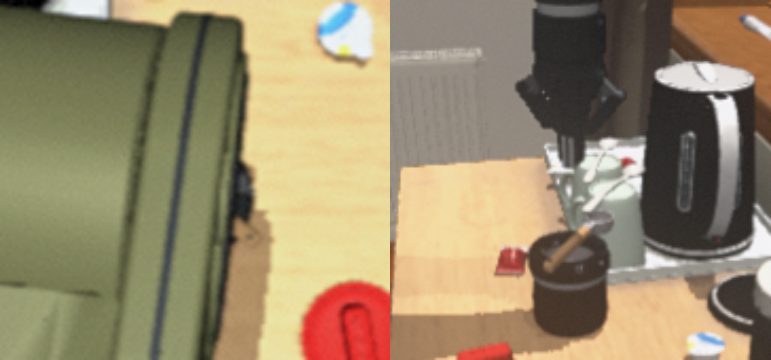

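The fingers shut on nothing and the scoop is undisturbed on the rim. I'll check where the tips and the scoop really are by triangulating.

Run:
```python
from h import *
t=load('tavg');s=load('savg')
print('tip proj',proj(s,(.4658,-.0501,.1729)),'s1',proj(load('s1'),(.4478,-.0745,.2004)))
for n,P in dict(end=(.427,-.102,.105),org=(.462,-.055,.111),neck=(.491,-.014,.11),bowl=(.509,.01,.105),rimc=(.461,-.051,.1),rimfront=(.452,-.1,.1)).items(): print(n,proj(t,P),proj(s,P))
# handle in side view
m=s['img'];hsv=cv2.cvtColor(m.astype(np.uint8),cv2.COLOR_RGB2HSV)
k=cv2.inRange(hsv,(8,70,110),(28,255,255));kk=k*0;kk[165:205,203:232]=k[165:205,203:232]
ys,xs=np.nonzero(kk);print(xs.min(),xs.max(),ys.min(),ys.max());c=max(cv2.findContours(kk,0,1)[0],key=cv2.contourArea);print(cv2.minAreaRect(c))
d=load('s2');cv2.imwrite('pics/s2c.png',cv2.resize(d['img'][125:205,180:260],None,fx=7,fy=7,interpolation=2)[:,:,::-1])
```

```text
tip proj (np.float64(215.6420369393364), np.float64(161.0534297157903)) s1 (np.float64(209.36368028791128), np.float64(155.15203006246173))
end (np.float64(245.14773123228196), np.float64(250.83370566904568)) (np.float64(203.51367644142454), np.float64(197.4086508471972))
org (np.float64(223.59479951407695), np.float64(234.59804001154052)) (np.float64(214.98228970762634), np.float64(184.68709053389912))
neck (np.float64(204.9577199270987), np.float64(221.15137210805423)) (np.float64(223.60209357167483), np.float64(176.72452317574636))
bowl (np.float64(194.40191393859692), np.float64(212.9814781044238)) (np.float64(228.71070349134703), np.float64(173.82178388904947))
rimc (np.float64(222.06025967871184), np.float64(235.04673332917451)) (np.float64(214.44113457284675), np.float64(187.85839453608148))
rimfront (np.float64(244.303122869864), np.float64(239.2599557799704)) (np.float64(213.8832490956273), np.float64(197.78077234947395))
203 224 165 197
((212.50003051757812, 187.00001525878906), (4.949747085571289, 27.577163696289062), 45.0)
```

View pics/s2c.png

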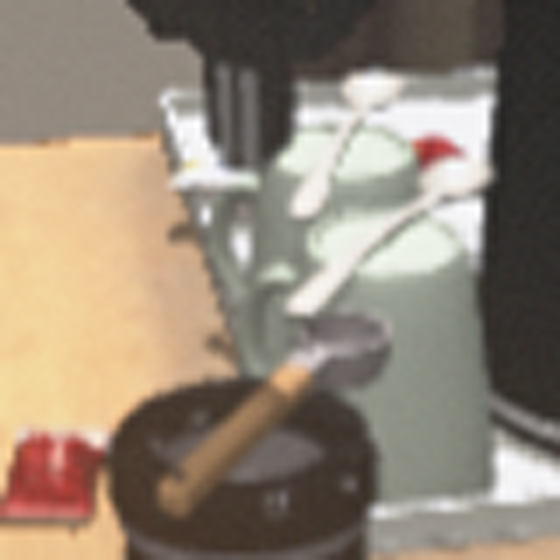

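Both views agree on the scoop. But the closed tips show at about (215.7,148.5) in the side view, against (215.6,161) predicted, so the real fingertips stand higher than the reported TCP. I'll measure that against the background picture.

Run:
```python
from h import *
s=load('savg');
for n,P in (('s2',(.4658,-.0501,.1729)),('s1',(.4478,-.0745,.2004))):
    d=load(n);df=np.abs(d['img'].astype(float)-s['img']).max(2)>25
    print(n)
    for u in range(196,234,2): 
        v=np.nonzero(df[:175,u])[0]; print((u,int(v.max()) if len(v) else None),end=' ')
    for z in np.arange(0,.07,.01): print(z,np.round(proj(s,np.array(P)+[0,0,z]),1))
d=load('t1');t=load('tavg')
delta((.465,-.051,.12),54.5)
print(robot.hold_point_z,[a for a in dir(robot) if a[0]!='_'])
```

```text
s2
(196, 122) (198, 125) (200, 127) (202, 130) (204, 130) (206, 130) (208, 132) (210, 146) (212, 149) (214, 149) (216, 149) (218, 148) (220, 146) (222, 143) (224, 114) (226, 115) (228, 62) (230, 117) (232, 109) 0.0 [215.6 161.1]
0.01 [215.6 157.3]
0.02 [215.5 153.4]
0.03 [215.4 149.6]
0.04 [215.3 145.7]
0.05 [215.2 141.7]
0.06 [215.1 137.8]
0.07 [215.  133.7]
s1
(196, 124) (198, 137) (200, 138) (202, 142) (204, 142) (206, 140) (208, 112) (210, 118) (212, 144) (214, 144) (216, 143) (218, 141) (220, 138) (222, 81) (224, 94) (226, 108) (228, 102) (230, 117) (232, 103) 0.0 [209.4 155.2]
0.01 [209.2 151.2]
0.02 [209.1 147.2]
0.03 [209.  143.1]
0.04 [208.9 139. ]
0.05 [208.7 134.8]
0.06 [208.6 130.7]
0.07 [208.5 126.4]
t 4.0 ee [ 0.4658 -0.0501  0.1729] yaw 54.48 q [-0.11  0.18 -0.32  1.07 -0.    2.08] F [0.4 0.6 0.4] M [0.02 0.01 0.03] gap -0.0008838010432941067
d [-0.0012 -0.0001  0.0529] a [ 0.0011 -0.0006 -0.0004]
0.0187 ['MotionError', 'hold_point_z']
```

```bash
python3 -m inch '[{"grip":0.74,"dx":-0.001,"dy":0,"dz":0.04,"ax":0,"ay":0,"az":0},{"grip":0.74,"dx":-0.001,"dy":0,"dz":0.07,"ax":0,"ay":0,"az":0},{"grip":0.74,"dx":-0.001,"dy":0,"dz":0.08,"ax":0,"ay":0,"az":0},{"grip":0.74,"dx":-0.001,"dy":0,"dz":0.086,"ax":0,"ay":0,"az":0},{"grip":0.74,"dx":-0.001,"dy":0,"dz":0.086,"ax":0,"ay":0,"az":0}]'
python3 - <<'E'
from h import *
e=grab('side','s3');cv2.imwrite('pics/s3c.png',cv2.resize(e['img'][145:225,180:260],None,fx=7,fy=7,interpolation=2)[:,:,::-1])
delta((.465,-.051,.06),54.5)
E
```

```text
time_s: 4.5
ee_pos: [0.4645, -0.0508, 0.086]
orientation: [[0.581, 0.814, -0.001], [0.814, -0.581, 0.0], [-0.001, -0.001, -1.0]]
contact_force: [-0.2, -0.2, -0.5]
finger_gap: 0.259
finger_force: 0.0
t 4.55 ee [ 0.4653 -0.0509  0.0868] yaw 54.48 q [-0.11  0.25 -0.48  0.85 -0.    2.08] F [ 0.1 -0.1  0. ] M [ 0.02 -0.02 -0.01] gap 0.26194919263734756
d [-0.0003 -0.0002  0.0268] a [ 0.0004 -0.0002 -0.0003]
```

View pics/s3c.png

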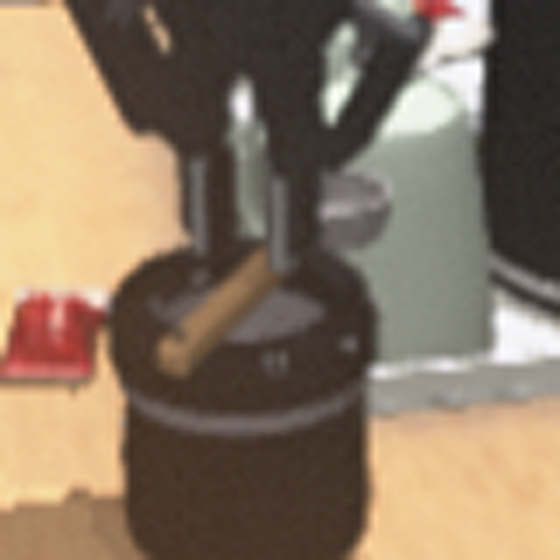

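The fingers straddle the handle, with their tips at about (209,182) and (221,184) just above the rim. The real tips are about 30 mm above the reported z. I continue down slowly.

```bash
python3 -m inch '[{"grip":0.74,"dx":0,"dy":0,"dz":0.005,"ax":0,"ay":0,"az":0},{"grip":0.74,"dx":0,"dy":0,"dz":0.01,"ax":0,"ay":0,"az":0},{"grip":0.74,"dx":0,"dy":0,"dz":0.01,"ax":0,"ay":0,"az":0}]'
python3 -m inch '[{"grip":0.74,"dx":0,"dy":0,"dz":0.004,"ax":0,"ay":0,"az":0},{"grip":0.74,"dx":0,"dy":0,"dz":0.008,"ax":0,"ay":0,"az":0},{"grip":0.74,"dx":0,"dy":0,"dz":0.008,"ax":0,"ay":0,"az":0}]'
python3 - <<'E'
from h import *
e=grab('side','s4')
delta((.465,-.051,.06),54.5)
E
```

```text
time_s: 4.85
ee_pos: [0.4647, -0.0508, 0.0762]
orientation: [[0.581, 0.814, -0.0], [0.814, -0.581, 0.0], [-0.0, -0.0, -1.0]]
contact_force: [0.6, -0.6, -0.1]
finger_gap: 0.262
finger_force: 0.0
time_s: 5.15
ee_pos: [0.4643, -0.0508, 0.0679]
orientation: [[0.581, 0.814, -0.001], [0.814, -0.581, 0.0], [-0.0, -0.001, -1.0]]
contact_force: [-0.1, 0.3, 0.6]
finger_gap: 0.262
finger_force: 0.0
t 5.2 ee [ 0.4644 -0.0508  0.0681] yaw 54.48 q [-0.11  0.27 -0.51  0.8  -0.    2.08] F [ 0.1  0.7 -0.6] M [0.03 0.   0.06] gap 0.2626396212162513
d [0.0002 0.0006 0.0081] a [-0.0007  0.0004 -0.0004]
```

Still free. Down 6 mm more, then close.

```bash
python3 -m inch '[{"grip":0.74,"dx":0,"dy":0,"dz":0.003,"ax":0,"ay":0,"az":0},{"grip":0.74,"dx":0,"dy":0,"dz":0.006,"ax":0,"ay":0,"az":0},{"grip":1,"dx":0,"dy":0,"dz":0.006,"ax":0,"ay":0,"az":0},{"grip":1,"dx":0,"dy":0,"dz":0.006,"ax":0,"ay":0,"az":0},{"grip":1,"dx":0,"dy":0,"dz":0.006,"ax":0,"ay":0,"az":0},{"grip":1,"dx":0,"dy":0,"dz":0.006,"ax":0,"ay":0,"az":0}]' 40
```

```text
time_s: 5.8
ee_pos: [0.4648, -0.0509, 0.0624]
orientation: [[0.581, 0.814, 0.0], [0.814, -0.581, -0.0], [-0.0, 0.0, -1.0]]
contact_force: [0.3, -0.8, 0.2]
finger_gap: 0.126
finger_force: 41.2
```

```bash
python3 -m inch '[{"grip":1,"dx":0,"dy":0,"dz":-0.02,"ax":0,"ay":0,"az":0},{"grip":1,"dx":0,"dy":0,"dz":-0.05,"ax":0,"ay":0,"az":0},{"grip":1,"dx":0,"dy":0,"dz":-0.09,"ax":0,"ay":0,"az":0},{"grip":1,"dx":0,"dy":0,"dz":-0.09,"ax":0,"ay":0,"az":0},{"grip":1,"dx":0,"dy":0,"dz":-0.09,"ax":0,"ay":0,"az":0}]'
python3 - <<'E'
from h import *
t=grab('top','t5');e=grab('side','s5');
delta((.46,-.43,.152),0)
E
python3 -m inch '[{"grip":1,"dx":-0.04,"dy":0.027,"dz":-0.09,"ax":0,"ay":0,"az":0.12},{"grip":1,"dx":-0.08,"dy":0.054,"dz":-0.09,"ax":0,"ay":0,"az":0.24},{"grip":1,"dx":-0.12,"dy":0.081,"dz":-0.09,"ax":0,"ay":0,"az":0.36},{"grip":1,"dx":-0.16,"dy":0.108,"dz":-0.09,"ax":0,"ay":0,"az":0.48}]' >/dev/null; echo
```

```text
time_s: 6.3
ee_pos: [0.4658, -0.0509, 0.1533]
orientation: [[0.581, 0.814, 0.003], [0.814, -0.581, -0.0], [0.001, 0.002, -1.0]]
contact_force: [-0.2, -0.7, -1.0]
finger_gap: 0.129
finger_force: 41.3
t 6.4 ee [ 0.4639 -0.0507  0.1515] yaw 54.48 q [-0.11  0.19 -0.36  1.02  0.    2.08] F [-0.7  0.3 -1.3] M [-0.04  0.05  0.05] gap 0.12887644810890675
d [-0.311   0.2172 -0.0006] a [-0.001   0.0015  0.9508]
```

Run:
```python
from h import *
delta((.46,-.43,.13),0)
```

```text
t 6.8 ee [ 0.4606 -0.2164  0.24  ] yaw 26.77 q [-0.44  0.22 -0.09  1.26  0.    2.23] F [ 1.1  1.1 -0.8] M [ 0.05 -0.06 -0.04] gap 0.12741973343520865
d [-0.0968  0.1904  0.11  ] a [ 2.000e-04 -6.000e-04  4.673e-01]
```

```bash
python3 -m inch '[{"grip":1,"dx":-0.02,"dy":0.04,"dz":0,"ax":0,"ay":0,"az":0.12},{"grip":1,"dx":-0.04,"dy":0.08,"dz":0,"ax":0,"ay":0,"az":0.24},{"grip":1,"dx":-0.06,"dy":0.12,"dz":0.03,"ax":0,"ay":0,"az":0.36},{"grip":1,"dx":-0.08,"dy":0.16,"dz":0.06,"ax":0,"ay":0,"az":0.467},{"grip":1,"dx":-0.097,"dy":0.19,"dz":0.09,"ax":0,"ay":0,"az":0.467},{"grip":1,"dx":-0.097,"dy":0.19,"dz":0.11,"ax":0,"ay":0,"az":0.467},{"grip":1,"dx":-0.097,"dy":0.19,"dz":0.11,"ax":0,"ay":0,"az":0.467},{"grip":1,"dx":-0.097,"dy":0.19,"dz":0.11,"ax":0,"ay":0,"az":0.467}]'
python3 - <<'E'
from h import *
t=grab('top','t6');e=grab('side','s6')
cv2.imwrite('pics/v6.png',np.hstack([cv2.resize(t['img'][180:330,290:420],(346,400)),cv2.resize(e['img'][184:384,100:320],(440,400))])[:,:,::-1])
s=np.array(sensors.read_state()['ee_pos']);print('proj tcp top',proj(t,s),proj(t,s+[0,0,.03]),'side',proj(e,s),proj(e,s+[0,0,.03]))
delta((.46,-.43,.03),0)
E
```

```text
time_s: 7.6
ee_pos: [0.4592, -0.4272, 0.1283]
orientation: [[1.0, 0.004, -0.003], [0.004, -1.0, 0.003], [-0.003, -0.003, -1.0]]
contact_force: [-0.2, 0.4, 0.8]
finger_gap: 0.126
finger_force: 41.2
proj tcp top (np.float64(398.66866013242804), np.float64(236.01375274297737)) (np.float64(404.7152972969625), np.float64(236.07156491600455)) side (np.float64(249.6840471086172), np.float64(278.98508242738376)) (np.float64(250.0733000270853), np.float64(264.81798637260613))
t 7.7 ee [ 0.4609 -0.4279  0.1308] yaw 0.27 q [-0.75  0.47 -0.    1.1   0.    2.39] F [-0.1  0.1 -0.3] M [0.01 0.04 0.05] gap 0.1260017111101939
d [-0.001   0.002   0.1008] a [ 0.0006 -0.0009  0.0048]
```

View pics/v6.png

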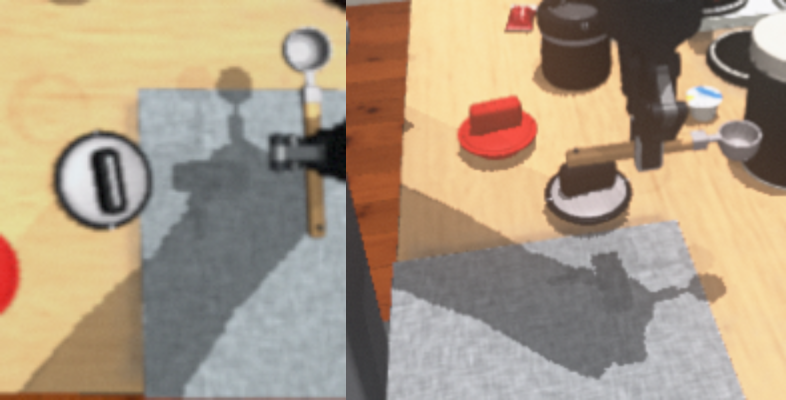

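The scoop is held level and square, its handle at (407,236) in the top view. The real tips are about 27 mm above the reported z and sideways agrees. At the grasp the handle underside is reported z + 38 mm, so I lower to a reported z of about -0.021.

```bash
python3 -m inch '[{"grip":1,"dx":0,"dy":0,"dz":0.04,"ax":0,"ay":0,"az":0},{"grip":1,"dx":0,"dy":0,"dz":0.08,"ax":0,"ay":0,"az":0},{"grip":1,"dx":0,"dy":0,"dz":0.11,"ax":0,"ay":0,"az":0},{"grip":1,"dx":0,"dy":0,"dz":0.13,"ax":0,"ay":0,"az":0},{"grip":1,"dx":0,"dy":0,"dz":0.14,"ax":0,"ay":0,"az":0},{"grip":1,"dx":0,"dy":0,"dz":0.144,"ax":0,"ay":0,"az":0},{"grip":1,"dx":0,"dy":0,"dz":0.144,"ax":0,"ay":0,"az":0}]'
python3 -m inch '[{"grip":1,"dx":0,"dy":0,"dz":0.003,"ax":0,"ay":0,"az":0},{"grip":1,"dx":0,"dy":0,"dz":0.006,"ax":0,"ay":0,"az":0},{"grip":1,"dx":0,"dy":0,"dz":0.006,"ax":0,"ay":0,"az":0}]'
```

```text
time_s: 8.4
ee_pos: [0.4612, -0.4287, -0.0132]
orientation: [[1.0, 0.004, 0.001], [0.004, -1.0, -0.001], [0.001, 0.001, -1.0]]
contact_force: [-0.6, 0.4, -0.4]
finger_gap: 0.128
finger_force: 41.3
time_s: 8.7
ee_pos: [0.4604, -0.4285, -0.02]
orientation: [[1.0, 0.004, 0.0], [0.004, -1.0, -0.0], [0.0, 0.0, -1.0]]
contact_force: [-0.2, -0.5, -0.9]
finger_gap: 0.128
finger_force: 41.3
```

```bash
python3 -m inch '[{"grip":1,"dx":0,"dy":0,"dz":0.003,"ax":0,"ay":0,"az":0},{"grip":1,"dx":0,"dy":0,"dz":0.003,"ax":0,"ay":0,"az":0}]'
python3 -m inch '[{"grip":0.8,"dx":0,"dy":0,"dz":0,"ax":0,"ay":0,"az":0},{"grip":0.7,"dx":0,"dy":0,"dz":0,"ax":0,"ay":0,"az":0},{"grip":0.6,"dx":0,"dy":0,"dz":0,"ax":0,"ay":0,"az":0},{"grip":0.6,"dx":0,"dy":0,"dz":0,"ax":0,"ay":0,"az":0},{"grip":0.6,"dx":0,"dy":0,"dz":-0.02,"ax":0,"ay":0,"az":0},{"grip":0.4,"dx":0,"dy":0,"dz":-0.06,"ax":0,"ay":0,"az":0},{"grip":0.2,"dx":0,"dy":0,"dz":-0.1,"ax":0,"ay":0,"az":0},{"grip":0,"dx":0,"dy":0,"dz":-0.13,"ax":0,"ay":0,"az":0},{"grip":0,"dx":0,"dy":0,"dz":-0.13,"ax":0,"ay":0,"az":0}]'
python3 - <<'E'
from h import *
t=grab('top','t7');e=grab('side','s7')
# lid + entries
m=np.mean([vision.get_image('top')['img'].astype(float) for _ in range(6)],0)
ms=np.mean([vision.get_image('side')['img'].astype(float) for _ in range(4)],0)
np.savez('pics/t7m.npz',**{**t,'img':m});np.savez('pics/s7m.npz',**{**e,'img':ms})
A=cv2.resize(np.clip((m[205:270,190:255]-20)*3,0,255).astype(np.uint8),(400,400),interpolation=2)
B=cv2.resize(np.clip((ms[165:230,180:245]-10)*3,0,255).astype(np.uint8),(400,400),interpolation=2)
C=cv2.resize(t['img'][190:300,300:440],(254,200));D=cv2.resize(e['img'][184:384,100:320],(220,200));
C=np.hstack([C,D,np.zeros((200,326,3),np.uint8)])
cv2.imwrite('pics/v7.png',np.vstack([np.hstack([A,B]),C])[:,:,::-1])
delta((.433,-.302,.13),189.1)
E
```

```text
time_s: 8.9
ee_pos: [0.4601, -0.4284, -0.0235]
orientation: [[1.0, 0.004, -0.0], [0.004, -1.0, 0.0], [-0.0, -0.0, -1.0]]
contact_force: [-0.1, 0.3, 0.6]
finger_gap: 0.13
finger_force: 41.3
time_s: 9.8
ee_pos: [0.4632, -0.4311, 0.1123]
orientation: [[1.0, 0.004, 0.007], [0.004, -1.0, -0.007], [0.007, 0.007, -1.0]]
contact_force: [0.5, -0.6, 0.6]
finger_gap: 0.996
finger_force: 0.0
t 10.4 ee [ 0.4601 -0.4283  0.1062] yaw 0.22 q [-0.75  0.49 -0.04  1.04 -0.    2.39] F [-0.5 -0.2  0.7] M [-0.02  0.04  0.01] gap 1.0057533643939134
d [-0.0266 -0.1264 -0.0237] a [8.0000e-04 9.0000e-04 2.9866e+00]
```

View pics/v7.png

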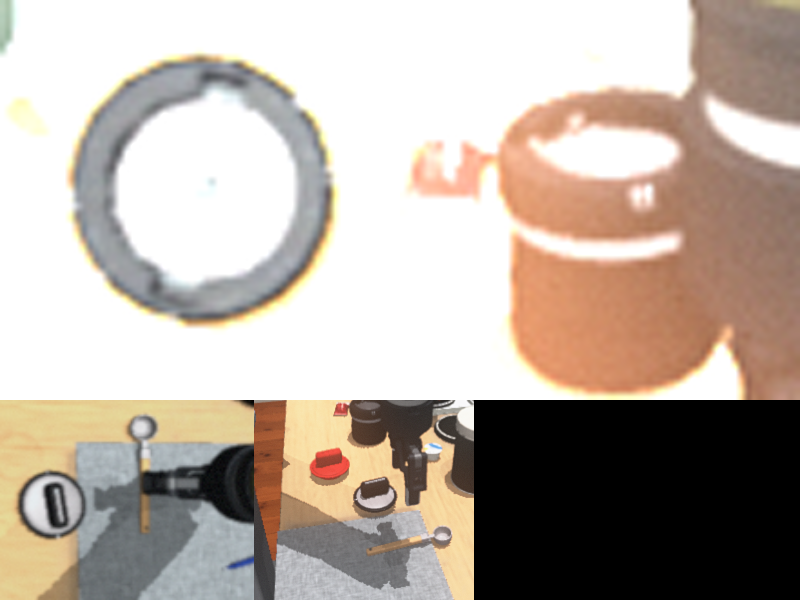

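The scoop lies clear on the mat, bowl at about (379,206) in the top view. The bare collar shows the entry notches at (226,217) and (217,252), and in the side view the two lock bars at (219,197). I'll measure the angles.

Run:
```python
from h import *
t=load('t7m');s=load('s7m');g=t['img'].mean(2).astype(np.float32)
# outer ring fit
dark=(t['img'].max(2)<95).astype(np.uint8);k=dark*0;cv2.circle(k,(223,236),27,1,-1)
c=max(cv2.findContours(dark*k,0,1)[0],key=cv2.contourArea);el=cv2.fitEllipse(c);print('outer',el,onz(t,*el[0],.085).round(4))
# inner bright region
br=((g>75)*1).astype(np.uint8);k=dark*0;cv2.circle(k,(223,235),18,1,-1)
c2=max(cv2.findContours(br*k,0,1)[0],key=cv2.contourArea);e2=cv2.fitEllipse(c2);print('inner',e2,onz(t,*e2[0],.097).round(4))
for C in [(.4610,-.0510)]:
  # sample polar at z=.1 and report mean brightness for r 34..39
  for r in (.034,.036,.038):
    P=[proj(t,(C[0]+r*np.cos(a),C[1]+r*np.sin(a),.099)) for a in np.radians(np.arange(0,360,6))]
    v=cv2.remap(g,np.float32([[p[0] for p in P]]),np.float32([[p[1] for p in P]]),1)[0];print(r,v.astype(int).tolist())
for n,p in dict(two=(219.1,196.9),m2=(229.7,194),m3=(208.6,184.3),m4=(202.9,189.3)).items():
  for z in(.085,.095):
    q=onz(s,*p,z)-np.array([.461,-.051,0]);print(n,z,np.hypot(*q[:2]).round(4),np.degrees(np.arctan2(q[1],q[0])).round(1))
# refine lid
m=t['img'];gm=(m.max(2)<100).astype(np.uint8);k=gm*0;cv2.circle(k,(329,247),14,1,-1)
c=max(cv2.findContours(gm*k,0,1)[0],key=cv2.contourArea);print(cv2.minAreaRect(c))
gm=(m.max(2)<100).astype(np.uint8);k=gm*0;cv2.circle(k,(328,247),23,1,-1);c=max(cv2.findContours(gm*k,0,1)[0],key=cv2.contourArea);e=cv2.fitEllipse(c);print('lid',e,onz(t,*e[0],.02).round(4))
```

```text
outer ((222.3707275390625, 235.41171264648438), (41.28326416015625, 42.398468017578125), 170.68844604492188) [ 0.4602 -0.0508  0.085 ]
inner ((224.59033203125, 235.4300994873047), (31.28700828552246, 33.16428756713867), 49.11699295043945) [ 0.4602 -0.0564  0.097 ]
0.034 [74, 67, 68, 69, 64, 64, 67, 71, 67, 63, 59, 59, 63, 60, 65, 70, 67, 63, 69, 66, 69, 69, 74, 77, 70, 66, 75, 95, 99, 99, 90, 80, 79, 81, 91, 97, 92, 100, 105, 106, 103, 105, 106, 105, 108, 110, 110, 104, 103, 102, 100, 93, 93, 91, 91, 84, 94, 99, 104, 100]
0.036 [68, 71, 74, 73, 72, 72, 72, 74, 73, 72, 70, 69, 71, 69, 71, 73, 72, 69, 70, 71, 71, 70, 71, 72, 70, 68, 61, 81, 84, 85, 78, 72, 72, 75, 75, 78, 77, 79, 78, 81, 79, 79, 82, 79, 81, 81, 82, 79, 81, 78, 78, 79, 77, 77, 78, 77, 85, 87, 88, 86]
0.038 [62, 74, 76, 74, 74, 74, 75, 75, 74, 74, 73, 73, 73, 73, 73, 74, 73, 72, 73, 73, 73, 73, 73, 73, 73, 70, 52, 70, 71, 74, 72, 74, 74, 75, 74, 74, 74, 76, 75, 76, 75, 76, 76, 77, 76, 76, 77, 77, 78, 77, 77, 77, 76, 77, 77, 76, 74, 69, 73, 68]
two 0.085 0.0229 -69.6
two 0.095 0.039 -82.2
m2 0.085 0.0385 -18.5
m2 0.095 0.0445 -41.7
m3 0.085 0.0505 99.3
m3 0.095 0.0328 108.6
m4 0.085 0.0367 135.9
m4 0.095 0.0292 165.6
((330.5135192871094, 247.58108520507812), (24.00225257873535, 10.357135772705078), 80.53767395019531)
lid ((330.5152282714844, 247.5742950439453), (10.584614753723145, 27.130474090576172), 169.7736053466797) [ 0.4321 -0.3079  0.02  ]
```

Run:
```python
from h import *
t=load('t7m');m=t['img'].astype(np.float32);g=m.mean(2)
hsv=cv2.cvtColor(m.astype(np.uint8),cv2.COLOR_RGB2HSV)
# lid: low saturation, left of mat
t0=load('tavg');h0=cv2.cvtColor(t0['img'].astype(np.uint8),cv2.COLOR_RGB2HSV)
k=((h0[...,1]<70)|(h0[...,2]<90)).astype(np.uint8);z=k*0;cv2.circle(z,(328,247),24,1,-1);k*=z;k[:,343:]=0
c=max(cv2.findContours(k,0,1)[0],key=cv2.contourArea)[:,0].astype(float);c=c[c[:,0]<341]
W=np.array([onz(t0,u,v,.02)[:2] for u,v in c])
A=np.c_[2*W,np.ones(len(W))];x=np.linalg.lstsq(A,(W**2).sum(1),rcond=None)[0];print('lid circle',x[:2].round(4),np.sqrt(x[2]+x[0]**2+x[1]**2).round(4),len(W))
# collar notches in fine polar
C=(.461,-.051);th=np.arange(-45,30,3)
for off in(0,180):
  rows=[]
  for r in (.035,.037,.039,.041):
    P=np.float32([proj(t,(C[0]+r*np.cos(a),C[1]+r*np.sin(a),.1)) for a in np.radians(th+off)])
    rows.append(cv2.remap(g,P[None,:,0].copy(),P[None,:,1].copy(),cv2.INTER_CUBIC)[0])
  print(off);print(th.tolist());[print(np.round(r).astype(int).tolist()) for r in rows]
```

```text
lid circle [ 0.4329 -0.3023] 0.0425 75
0
[-45, -42, -39, -36, -33, -30, -27, -24, -21, -18, -15, -12, -9, -6, -3, 0, 3, 6, 9, 12, 15, 18, 21, 24, 27]
[77, 80, 79, 81, 78, 78, 83, 90, 97, 96, 95, 99, 101, 95, 83, 70, 66, 69, 71, 71, 72, 73, 71, 69, 69]
[76, 76, 77, 76, 75, 76, 79, 79, 82, 79, 78, 81, 81, 78, 68, 64, 69, 74, 76, 76, 75, 74, 75, 75, 74]
[78, 79, 79, 77, 77, 77, 75, 70, 61, 57, 62, 65, 60, 56, 50, 57, 70, 76, 77, 77, 76, 76, 76, 75, 74]
[79, 81, 81, 78, 78, 78, 76, 65, 55, 55, 58, 56, 55, 54, 53, 62, 72, 77, 77, 76, 76, 77, 76, 75, 75]
180
[-45, -42, -39, -36, -33, -30, -27, -24, -21, -18, -15, -12, -9, -6, -3, 0, 3, 6, 9, 12, 15, 18, 21, 24, 27]
[71, 72, 70, 68, 67, 67, 62, 66, 83, 89, 92, 92, 92, 92, 90, 81, 74, 71, 71, 72, 72, 73, 75, 79, 80]
[74, 73, 73, 72, 74, 70, 61, 53, 63, 74, 78, 78, 78, 79, 76, 74, 74, 73, 73, 73, 74, 74, 75, 73, 74]
[73, 73, 73, 74, 74, 72, 62, 51, 58, 68, 66, 66, 69, 71, 70, 71, 74, 74, 75, 76, 76, 77, 77, 75, 76]
[74, 73, 73, 74, 74, 73, 66, 58, 59, 61, 58, 59, 61, 62, 65, 69, 73, 77, 79, 79, 79, 79, 78, 76, 75]
```

```bash
python3 -m inch '[{"grip":0,"dx":-0.009,"dy":-0.042,"dz":-0.02,"ax":0,"ay":0,"az":-0.15},{"grip":0,"dx":-0.018,"dy":-0.084,"dz":-0.02,"ax":0,"ay":0,"az":-0.3},{"grip":0,"dx":-0.027,"dy":-0.126,"dz":-0.02,"ax":0,"ay":0,"az":-0.45},{"grip":0,"dx":-0.027,"dy":-0.126,"dz":-0.02,"ax":0,"ay":0,"az":-0.6},{"grip":0,"dx":-0.027,"dy":-0.126,"dz":-0.02,"ax":0,"ay":0,"az":-0.75},{"grip":0,"dx":-0.027,"dy":-0.126,"dz":-0.02,"ax":0,"ay":0,"az":-0.9},{"grip":0,"dx":-0.027,"dy":-0.126,"dz":-0.02,"ax":0,"ay":0,"az":-1.05},{"grip":0,"dx":-0.027,"dy":-0.126,"dz":-0.02,"ax":0,"ay":0,"az":-1.2},{"grip":0,"dx":-0.027,"dy":-0.126,"dz":-0.02,"ax":0,"ay":0,"az":-1.35},{"grip":0,"dx":-0.027,"dy":-0.126,"dz":-0.02,"ax":0,"ay":0,"az":-1.5}]'
python3 -m inch '[{"grip":0,"dx":0,"dy":0,"dz":0,"ax":0,"ay":0,"az":-0.15},{"grip":0,"dx":0,"dy":0,"dz":0,"ax":0,"ay":0,"az":-0.3},{"grip":0,"dx":0,"dy":0,"dz":0,"ax":0,"ay":0,"az":-0.45},{"grip":0,"dx":0,"dy":0,"dz":0,"ax":0,"ay":0,"az":-0.6},{"grip":0,"dx":0,"dy":0,"dz":0,"ax":0,"ay":0,"az":-0.75},{"grip":0,"dx":0,"dy":0,"dz":0,"ax":0,"ay":0,"az":-0.9},{"grip":0,"dx":0,"dy":0,"dz":0,"ax":0,"ay":0,"az":-1.05},{"grip":0,"dx":0,"dy":0,"dz":0,"ax":0,"ay":0,"az":-1.2},{"grip":0,"dx":0,"dy":0,"dz":0,"ax":0,"ay":0,"az":-1.35},{"grip":0,"dx":0,"dy":0,"dz":0,"ax":0,"ay":0,"az":-1.5}]'
python3 - <<'E'
from h import *
delta((.433,-.3023,.05),189.1)
E
```

```text
time_s: 11.4
ee_pos: [0.4328, -0.3025, 0.1267]
orientation: [[0.061, 0.998, 0.0], [0.998, -0.061, -0.0], [-0.0, 0.0, -1.0]]
contact_force: [-0.1, -0.2, 0.1]
finger_gap: 1.003
finger_force: 0.0
time_s: 12.4
ee_pos: [0.4328, -0.3025, 0.1267]
orientation: [[-0.991, 0.131, 0.0], [0.131, 0.991, -0.0], [-0.0, -0.0, -1.0]]
contact_force: [-0.1, 0.1, 0.3]
finger_gap: 1.001
finger_force: 0.0
t 12.4 ee [ 0.4328 -0.3025  0.1267] yaw 172.46 q [-0.61  0.31 -0.27  0.99 -0.   -0.48] F [-0.1  0.1  0.3] M [-0.01 -0.03  0.01] gap 1.0012216936791274
d [-0.0002  0.0002  0.0767] a [-1.000e-04  1.000e-04 -2.904e-01]
```

```bash
python3 -m inch '[{"grip":0,"dx":0,"dy":0,"dz":0.03,"ax":0,"ay":0,"az":-0.15},{"grip":0,"dx":0,"dy":0,"dz":0.06,"ax":0,"ay":0,"az":-0.29},{"grip":0,"dx":0,"dy":0,"dz":0.08,"ax":0,"ay":0,"az":-0.29},{"grip":0.3,"dx":0,"dy":0,"dz":0.09,"ax":0,"ay":0,"az":-0.29},{"grip":0.45,"dx":0,"dy":0,"dz":0.1,"ax":0,"ay":0,"az":-0.29},{"grip":0.55,"dx":0,"dy":0,"dz":0.108,"ax":0,"ay":0,"az":-0.29},{"grip":0.55,"dx":0,"dy":0,"dz":0.108,"ax":0,"ay":0,"az":-0.29},{"grip":0.55,"dx":0,"dy":0,"dz":0.108,"ax":0,"ay":0,"az":-0.29}]'
python3 - <<'E'
from h import *
t=grab('top','t8');e=grab('side','s8')
cv2.imwrite('pics/v8.png',np.hstack([cv2.resize(t['img'][205:285,285:385],(480,384),interpolation=2),cv2.resize(e['img'][240:320,190:255],(312,384),interpolation=2)])[:,:,::-1])
delta((.433,-.3023,.009),189.1)
E
```

```text
time_s: 13.2
ee_pos: [0.4332, -0.3028, 0.0192]
orientation: [[-0.988, -0.152, 0.001], [-0.152, 0.988, -0.0], [-0.001, -0.001, -1.0]]
contact_force: [-0.3, -0.7, 0.0]
finger_gap: 0.448
finger_force: 0.0
t 13.3 ee [ 0.4334 -0.303   0.0194] yaw -171.28 q [-0.61  0.41 -0.43  0.73  0.   -0.76] F [ 0.5 -0.1 -0.7] M [-0.02 -0.04 -0.01] gap 0.45018070162476786
d [0.0003 0.0007 0.0104] a [-0.0011  0.0011 -0.0067]
```

View pics/v8.png

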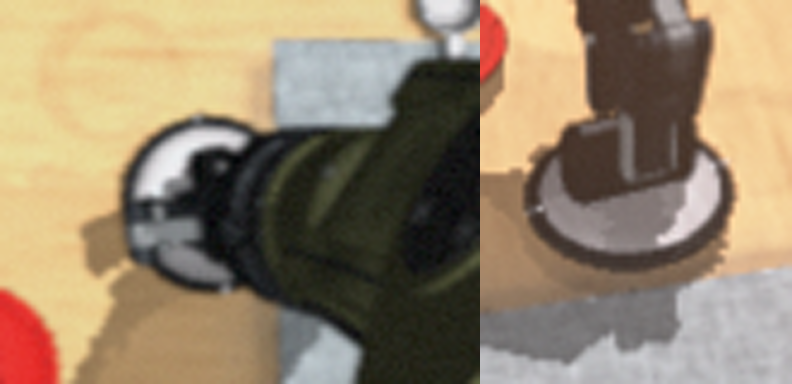

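The fingers straddle the bar, clear of the dome, whose rim is in the side crop at (525..735,195). Down 8 mm more and grip.

```bash
python3 -m inch '[{"grip":0.55,"dx":0,"dy":0.001,"dz":0.004,"ax":0,"ay":0,"az":0},{"grip":0.55,"dx":0,"dy":0.001,"dz":0.008,"ax":0,"ay":0,"az":0},{"grip":0.55,"dx":0,"dy":0.001,"dz":0.008,"ax":0,"ay":0,"az":0}]'
python3 -m inch '[{"grip":1,"dx":0,"dy":0,"dz":0,"ax":0,"ay":0,"az":0},{"grip":1,"dx":0,"dy":0,"dz":0,"ax":0,"ay":0,"az":0},{"grip":1,"dx":0,"dy":0,"dz":0,"ax":0,"ay":0,"az":0},{"grip":1,"dx":0,"dy":0,"dz":0,"ax":0,"ay":0,"az":0},{"grip":1,"dx":0,"dy":0,"dz":0,"ax":0,"ay":0,"az":0}]' 70
python3 - <<'E'
from h import *
grab('top','t9');grab('side','s9')
delta((.433,-.3023,.16),189.1)
E
```

```text
time_s: 13.6
ee_pos: [0.4322, -0.3012, 0.0102]
orientation: [[-0.988, -0.152, -0.001], [-0.152, 0.988, 0.001], [0.001, 0.001, -1.0]]
contact_force: [1.5, -0.9, -0.4]
finger_gap: 0.452
finger_force: 0.0
time_s: 14.1
ee_pos: [0.4327, -0.3016, 0.0108]
orientation: [[-0.988, -0.152, 0.0], [-0.152, 0.988, -0.0], [-0.0, -0.0, -1.0]]
contact_force: [0.6, 0.4, 0.1]
finger_gap: 0.242
finger_force: 69.1
t 14.2 ee [ 0.4327 -0.3016  0.0108] yaw -171.28 q [-0.61  0.42 -0.45  0.71 -0.   -0.76] F [ 0.  -1.2  1.2] M [-0.   -0.06 -0.02] gap 0.2408149079150142
d [-0.0002 -0.0007 -0.1492] a [-0.0003  0.0002 -0.0066]
```

```bash
python3 -m inch '[{"grip":1,"dx":0,"dy":0,"dz":-0.02,"ax":0,"ay":0,"az":0},{"grip":1,"dx":0,"dy":0,"dz":-0.06,"ax":0,"ay":0,"az":0},{"grip":1,"dx":0,"dy":0,"dz":-0.1,"ax":0,"ay":0,"az":0},{"grip":1,"dx":0,"dy":0,"dz":-0.14,"ax":0,"ay":0,"az":0},{"grip":1,"dx":0,"dy":0,"dz":-0.15,"ax":0,"ay":0,"az":0},{"grip":1,"dx":0,"dy":0,"dz":-0.15,"ax":0,"ay":0,"az":0},{"grip":1,"dx":0,"dy":0,"dz":-0.15,"ax":0,"ay":0,"az":0}]'
python3 - <<'E'
from h import *
delta((.4605,-.051,.16),167.5)
E
```

```text
time_s: 14.9
ee_pos: [0.4317, -0.3009, 0.1593]
orientation: [[-0.988, -0.152, -0.002], [-0.152, 0.988, 0.001], [0.002, 0.002, -1.0]]
contact_force: [-0.5, 0.3, -1.5]
finger_gap: 0.242
finger_force: 69.0
t 14.9 ee [ 0.4317 -0.3009  0.1593] yaw -171.28 q [-0.61  0.29 -0.21  1.07  0.   -0.76] F [-0.5  0.3 -1.5] M [-0.    0.06 -0.  ] gap 0.24166858847317862
d [-0.0663  0.2426 -0.0004] a [ 0.0013 -0.002   0.3704]
```

```bash
python3 -m inch '[{"grip":1,"dx":-0.011,"dy":0.04,"dz":0,"ax":0,"ay":0,"az":0.1},{"grip":1,"dx":-0.022,"dy":0.08,"dz":0,"ax":0,"ay":0,"az":0.2},{"grip":1,"dx":-0.033,"dy":0.12,"dz":0,"ax":0,"ay":0,"az":0.3},{"grip":1,"dx":-0.044,"dy":0.16,"dz":0,"ax":0,"ay":0,"az":0.37},{"grip":1,"dx":-0.055,"dy":0.2,"dz":0,"ax":0,"ay":0,"az":0.37},{"grip":1,"dx":-0.066,"dy":0.242,"dz":0,"ax":0,"ay":0,"az":0.37},{"grip":1,"dx":-0.066,"dy":0.242,"dz":0,"ax":0,"ay":0,"az":0.37},{"grip":1,"dx":-0.066,"dy":0.242,"dz":0,"ax":0,"ay":0,"az":0.37},{"grip":1,"dx":-0.066,"dy":0.242,"dz":0,"ax":0,"ay":0,"az":0.37}]'
python3 - <<'E'
from h import *
e=grab('side','s10')
cv2.imwrite('pics/v10.png',cv2.resize(e['img'][110:240,150:280],(600,600),interpolation=2)[:,:,::-1])
delta((.4605,-.051,.116),167.5)
s=np.array(sensors.read_state()['ee_pos']);c=np.array([s[0],s[1],s[2]-.0108]);
print('rim flange left/right/front',[np.round(proj(e,c+[dx,dy,.02]),1) for dx,dy in((-.0445,0),(.0445,0),(0,-.0445))])
E
```

```text
time_s: 15.8
ee_pos: [0.4601, -0.0529, 0.1593]
orientation: [[-0.976, 0.217, -0.003], [0.217, 0.976, -0.0], [0.003, -0.001, -1.0]]
contact_force: [-0.0, -1.0, -1.4]
finger_gap: 0.242
finger_force: 69.3
t 15.85 ee [ 0.4604 -0.0532  0.1597] yaw 167.44 q [-0.11  0.18 -0.36  1.04 -0.    0.1 ] F [-0.1 -0.5 -1.4] M [ 0.   -0.02  0.  ] gap 0.24343569339968096
d [0.0002 0.0022 0.0437] a [-0.0006 -0.0021 -0.0011]
rim flange left/right/front [array([195.2, 164.8]), array([231.7, 161.8]), array([216.6, 171.2])]
```

View pics/v10.png

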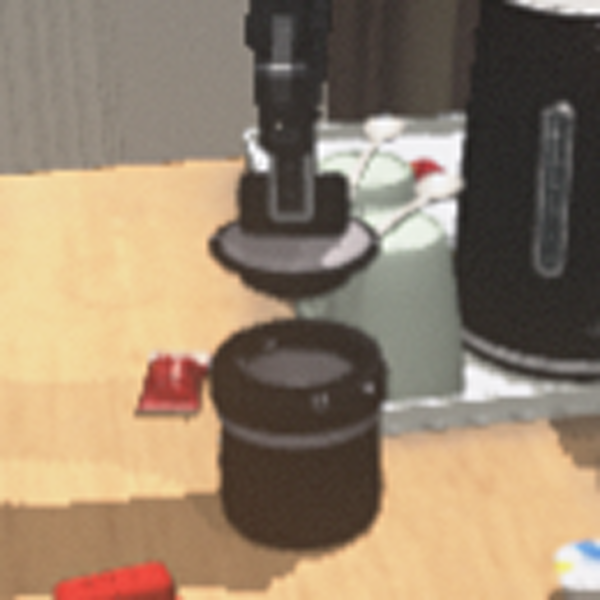

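The lid hangs level above the grinder: rim at (195.5–232.8), against the grinder's (195.5–233.9). Lowering stepwise and watching the force. Home is reported z 0.0928, and 0.105 if the lugs miss.

```bash
python3 -m inch '[{"grip":1,"dx":0,"dy":0.002,"dz":0.02,"ax":0,"ay":0.002,"az":0},{"grip":1,"dx":0,"dy":0.002,"dz":0.035,"ax":0,"ay":0.002,"az":0},{"grip":1,"dx":0,"dy":0.002,"dz":0.045,"ax":0,"ay":0.002,"az":0},{"grip":1,"dx":0,"dy":0.002,"dz":0.05,"ax":0,"ay":0.002,"az":0},{"grip":1,"dx":0,"dy":0.002,"dz":0.05,"ax":0,"ay":0.002,"az":0},{"grip":1,"dx":0,"dy":0.002,"dz":0.05,"ax":0,"ay":0.002,"az":0}]'
python3 -m inch '[{"grip":1,"dx":0,"dy":0,"dz":0.003,"ax":0,"ay":0,"az":0},{"grip":1,"dx":0,"dy":0,"dz":0.006,"ax":0,"ay":0,"az":0},{"grip":1,"dx":0,"dy":0,"dz":0.006,"ax":0,"ay":0,"az":0},{"grip":1,"dx":0,"dy":0,"dz":0.006,"ax":0,"ay":0,"az":0}]'
```

```text
time_s: 16.45
ee_pos: [0.462, -0.0507, 0.1111]
orientation: [[-0.976, 0.217, -0.001], [0.217, 0.976, 0.0], [0.001, 0.0, -1.0]]
contact_force: [-0.5, 0.6, -2.1]
finger_gap: 0.241
finger_force: 69.3
time_s: 16.85
ee_pos: [0.4616, -0.0502, 0.1047]
orientation: [[-0.976, 0.216, -0.002], [0.216, 0.976, 0.0], [0.002, 0.0, -1.0]]
contact_force: [-1.1, 0.2, -1.6]
finger_gap: 0.242
finger_force: 69.3
```

No contact yet (the -1.5 N is the lid's own weight). On down.

```bash
python3 -m inch '[{"grip":1,"dx":0,"dy":0,"dz":0.002,"ax":0,"ay":0,"az":0},{"grip":1,"dx":0,"dy":0,"dz":0.004,"ax":0,"ay":0,"az":0},{"grip":1,"dx":0,"dy":0,"dz":0.004,"ax":0,"ay":0,"az":0}]'
python3 - <<'E'
from h import *
delta((.4605,-.051,.0928),167.5)
E
```

```text
time_s: 17.15
ee_pos: [0.4613, -0.0503, 0.1004]
orientation: [[-0.976, 0.216, -0.003], [0.216, 0.976, 0.001], [0.003, -0.0, -1.0]]
contact_force: [0.3, -0.1, -1.9]
finger_gap: 0.24
finger_force: 69.3
t 17.15 ee [ 0.4613 -0.0503  0.1004] yaw 167.53 q [-0.11  0.23 -0.46  0.88  0.    0.11] F [ 0.3 -0.1 -1.9] M [-0.08  0.06  0.04] gap 0.24040181791783918
d [ 0.0006 -0.0009  0.0076] a [-0.     -0.0026  0.0005]
```

```bash
python3 -m inch '[{"grip":1,"dx":0,"dy":0,"dz":0.002,"ax":0,"ay":-0.002,"az":0},{"grip":1,"dx":0,"dy":0,"dz":0.004,"ax":0,"ay":-0.002,"az":0},{"grip":1,"dx":0,"dy":0,"dz":0.004,"ax":0,"ay":-0.002,"az":0}]'
python3 -m inch '[{"grip":1,"dx":0,"dy":0,"dz":0.002,"ax":0,"ay":0,"az":0},{"grip":1,"dx":0,"dy":0,"dz":0.0035,"ax":0,"ay":0,"az":0},{"grip":1,"dx":0,"dy":0,"dz":0.0035,"ax":0,"ay":0,"az":0}]'
```

```text
time_s: 17.45
ee_pos: [0.4612, -0.0503, 0.0964]
orientation: [[-0.976, 0.216, -0.001], [0.216, 0.976, 0.0], [0.001, -0.0, -1.0]]
contact_force: [0.4, 0.9, -0.7]
finger_gap: 0.239
finger_force: 69.3
time_s: 17.75
ee_pos: [0.4614, -0.0503, 0.093]
orientation: [[-0.976, 0.216, -0.0], [0.216, 0.976, 0.0], [0.0, -0.0, -1.0]]
contact_force: [0.6, 0.6, -0.8]
finger_gap: 0.239
finger_force: 69.3
```

```bash
python3 -m inch '[{"grip":1,"dx":0,"dy":0,"dz":0.001,"ax":0,"ay":0,"az":0},{"grip":1,"dx":0,"dy":0,"dz":0.001,"ax":0,"ay":0,"az":0}]'
python3 -m inch '[{"grip":1,"dx":0,"dy":0,"dz":0.001,"ax":0,"ay":0,"az":0},{"grip":1,"dx":0,"dy":0,"dz":0.001,"ax":0,"ay":0,"az":0}]'
```

```text
time_s: 17.95
ee_pos: [0.4616, -0.0504, 0.0928]
orientation: [[-0.976, 0.216, 0.0], [0.216, 0.976, -0.0], [-0.0, 0.0, -1.0]]
contact_force: [-2.0, -0.7, 3.3]
finger_gap: 0.239
finger_force: 69.9
time_s: 18.15
ee_pos: [0.4616, -0.0504, 0.0927]
orientation: [[-0.976, 0.216, 0.001], [0.216, 0.976, -0.0], [-0.001, 0.0, -1.0]]
contact_force: [-3.5, -0.4, 11.5]
finger_gap: 0.241
finger_force: 71.0
```

Home: contact at reported z 0.0927 as computed. Now turn clockwise (positive about tool z) with a firmer grip, easing the downward push a little.

```bash
python3 -m inch '[{"grip":1,"dx":0,"dy":0,"dz":-0.0007,"ax":0,"ay":0,"az":0},{"grip":1,"dx":0,"dy":0,"dz":-0.0007,"ax":0,"ay":0,"az":0.05},{"grip":1,"dx":0,"dy":0,"dz":-0.0007,"ax":0,"ay":0,"az":0.1},{"grip":1,"dx":0,"dy":0,"dz":-0.0007,"ax":0,"ay":0,"az":0.17},{"grip":1,"dx":0,"dy":0,"dz":-0.0007,"ax":0,"ay":0,"az":0.24},{"grip":1,"dx":0,"dy":0,"dz":-0.0007,"ax":0,"ay":0,"az":0.32},{"grip":1,"dx":0,"dy":0,"dz":-0.0007,"ax":0,"ay":0,"az":0.4},{"grip":1,"dx":0,"dy":0,"dz":-0.0007,"ax":0,"ay":0,"az":0.4}]' 100
python3 - <<'E'
from h import *
delta((.4605,-.051,.0925),131.5)
E
```

```text
time_s: 18.95
ee_pos: [0.4621, -0.0504, 0.0928]
orientation: [[-0.815, 0.58, 0.001], [0.58, 0.815, -0.0], [-0.001, 0.001, -1.0]]
contact_force: [-3.2, -1.1, 5.8]
finger_gap: 0.231
finger_force: 98.4
t 18.95 ee [ 0.4621 -0.0504  0.0928] yaw 144.55 q [-0.11  0.24 -0.48  0.86 -0.    0.51] F [-3.2 -1.1  5.8] M [0.09 0.37 0.05] gap 0.2313532802624788
d [ 0.001  -0.0014  0.0003] a [0.0008 0.0012 0.2277]
```

```bash
python3 -m inch '[{"grip":1,"dx":0,"dy":0,"dz":0,"ax":0,"ay":0,"az":0.08},{"grip":1,"dx":0,"dy":0,"dz":0,"ax":0,"ay":0,"az":0.16},{"grip":1,"dx":0,"dy":0,"dz":0,"ax":0,"ay":0,"az":0.225},{"grip":1,"dx":0,"dy":0,"dz":0,"ax":0,"ay":0,"az":0.225},{"grip":1,"dx":0,"dy":0,"dz":0,"ax":0,"ay":0,"az":0.225}]'
python3 - <<'E'
from h import *
for i in range(6):
    e=grab('side','s12');x=sensors.read_state();print(np.round(x['torque'],3),np.round(x['contact_force'],1),np.round(x['ee_pos'],4))
t=grab('top','t12')
A=cv2.resize(e['img'][135:225,170:260],(450,450),interpolation=2);B=cv2.resize(t['img'][200:270,190:260],(350,350),interpolation=2)
A=np.hstack([A,np.vstack([B,np.zeros((100,350,3),np.uint8)])])
cv2.imwrite('pics/v12.png',A[:,:,::-1])
delta((.4605,-.051,.0925),131.5)
# tick predictions on flange rim for lid yaw angles
for a in (-30,-40,-48,-56): print(a,np.round(proj(e,(.461+.044*np.cos(np.radians(a)),-.051+.044*np.sin(np.radians(a)),.102)),1))
E
```

```text
time_s: 19.45
ee_pos: [0.4619, -0.0506, 0.0928]
orientation: [[-0.665, 0.746, 0.001], [0.746, 0.665, -0.001], [-0.001, 0.0, -1.0]]
contact_force: [-2.3, -1.2, 7.4]
finger_gap: 0.228
finger_force: 98.4
[0.001 0.37  0.114] [-2.2 -0.6  6.5] [ 0.462  -0.0506  0.0928]
[-0.017  0.388  0.125] [-2.1 -0.9  6.2] [ 0.4619 -0.0506  0.0928]
[-0.032  0.405  0.112] [-2.  -0.9  6.7] [ 0.462  -0.0506  0.0928]
[-0.04   0.397  0.111] [-2.4 -1.3  7.2] [ 0.462  -0.0506  0.0928]
[-0.009  0.395  0.097] [-2.3 -1.7  6.3] [ 0.4619 -0.0506  0.0928]
[0.    0.418 0.108] [-2.6 -1.   6.4] [ 0.4619 -0.0506  0.0928]
t 19.8 ee [ 0.4619 -0.0506  0.0928] yaw 131.72 q [-0.11  0.24 -0.48  0.86 -0.    0.73] F [-3.3 -0.8  7.8] M [-0.01  0.38  0.12] gap 0.23276075399457433
d [ 0.0007 -0.0013  0.0003] a [0.0005 0.0012 0.0038]
-30 [231.  189.9]
-40 [229.8 191.2]
-48 [228.4 192.3]
-56 [226.7 193.2]
```

View pics/v12.png

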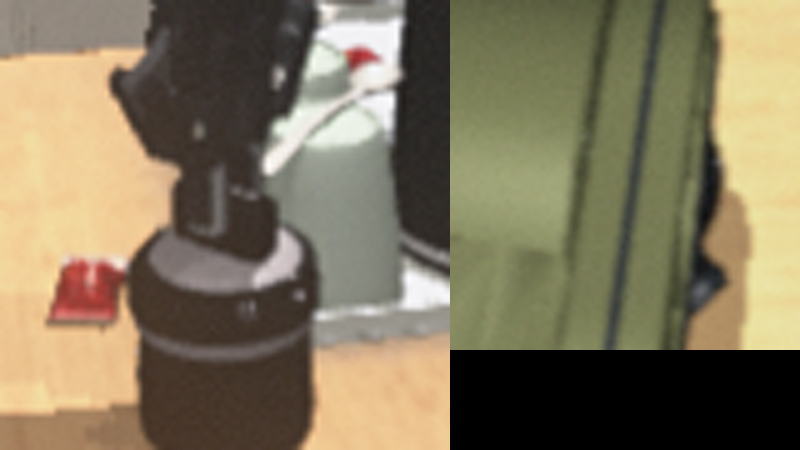

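The lid is seated level and the bar has turned with the tool. The lid's lug tick, at about (227.6,191.4) in the side view, stands by the round dot at (230,194). One numeric check of that tick and of the scoop before handing in.

Run:
```python
from h import *
e=load('s12');g=np.mean([vision.get_image('side')['img'].astype(np.float32) for _ in range(4)],0).mean(2)
hp=g-cv2.GaussianBlur(g,(0,0),3)
# along flange rim edge (z .101-.105), angle scan
for z in(.1,.103):
  for r in(.043,.045):
    th=np.arange(-100,-14,4);P=np.float32([proj(e,(.4615+r*np.cos(a),-.051+r*np.sin(a),z)) for a in np.radians(th)])
    print(z,r,dict(zip(th.tolist(),cv2.remap(hp,P[None,:,0].copy(),P[None,:,1].copy(),2)[0].round().astype(int).tolist())))
```

```text
0.1 0.043 {-100: -12, -96: -15, -92: -6, -88: 16, -84: 18, -80: 22, -76: -21, -72: -20, -68: -19, -64: -21, -60: -23, -56: -27, -52: -21, -48: -10, -44: -12, -40: -29, -36: -38, -32: -43, -28: -45, -24: -50, -20: -53, -16: -55}
0.1 0.045 {-100: -11, -96: -14, -92: -4, -88: 16, -84: 26, -80: 9, -76: -16, -72: -16, -68: -15, -64: -18, -60: -21, -56: -18, -52: 1, -48: 18, -44: 5, -40: -26, -36: -39, -32: -44, -28: -47, -24: -46, -20: -44, -16: -37}
0.103 0.043 {-100: -22, -96: -25, -92: -18, -88: -7, -84: -7, -80: -11, -76: -31, -72: -27, -68: -30, -64: -32, -60: -33, -56: -37, -52: -37, -48: -37, -44: -39, -40: -40, -36: -44, -32: -49, -28: -50, -24: -54, -20: -56, -16: -55}
0.103 0.045 {-100: -18, -96: -21, -92: -11, -88: 6, -84: 14, -80: -7, -76: -27, -72: -23, -68: -25, -64: -27, -60: -29, -56: -29, -52: -24, -48: -27, -44: -36, -40: -41, -36: -44, -32: -49, -28: -52, -24: -48, -20: -38, -16: -31}
```

The marks are at -84° (lock bars) and -48° (dot), so the entry is at -12° and the lid, at -48.3°, is right at the dot. Handing in.

```bash
python3 -c "
from station import finish_job
print(finish_job())"
```

```text
the job is handed in; nothing more can be done
None
```

I handed the job in at about 20 s, with no verdict returned: the scoop lies released on the felt mat clear of the grinder, and the lid is fully home, turned about 36° to the round dot and still gripped there against its spring.

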